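Put the pastry stamps away in their locking rail

ROBOT

A 7-joint arm with a two-finger parallel gripper is mounted at the origin on the work surface. World frame = base frame: x ahead of the robot, y to its left, z up, the work surface at z = 0. Lengths are in m, angles in rad, forces in N, time in s.
With the tool pointing down it reaches from about 0.4 to 0.875 m from the base axis. Payload 19.3 kg.
Tool frame: the origin (TCP) lies midway between the tips of the shut fingers; the grasp point (between the pads) lies 19 mm behind it; z points along the fingers, y is the direction in which the jaws open and shut (so a half turn about z gives the same grasp; the last joint's range is limited). The gripper opens to 85 mm and grips with 20 to 120 N. Pads are 22 mm wide; open, the fingers measure 114 mm over their backs; the gripper's body (76 mm by 85 mm) begins 54 mm behind the grasp point. The pads swing forward as they close: fully open they stand 13 mm farther back than shut.
Start: joints at [-1.222, 0.521, -0.036, 1.599, 0.021, 1.021, -0.113], TCP at [0.254, 0.571, 0.231] pointing down, gripper open.
Joint ranges: [-2.91, 2.91], [-0.3, 2.13], [-1.5, 1.42], [0.17, 2.43], [-1.26, 4.41], [0.16, 1.93], [-2.52, 2.52]. Speed limits (rad/s): [1.89, 1.89, 2.39, 2.39, 3.01, 3.01, 3.01].

INTERFACE

Orientations are given as [roll, pitch, yaw] about the fixed x, y, z axes, in that order (R = Rz(yaw) Ry(pitch) Rx(roll)).
In Python, from workcell import telemetry, cams, workorder gives the robot as it stands. The module is installed in compiled form; this text tells all that it offers.
- The arm moves only by the tool apply_moves, never from a script. Its argument "steps" is a list of rows, each a list of 4 numbers: the shift along the tool's x, y, z in cm, then the turn about the tool's z in rad. A call has exactly 10 rows; each row is the pose to reach, as a shift and turn from the pose commanded when the call began, along the tool's axes at that moment; what a row does not reach only later rows make up. A row lasts 1/12 s, in which the tool goes at most 41.7 mm and 7.16 degrees, less where a joint would pass 70% of its speed; a pose out of reach is approached as far as the arm can. A call with a gripper value outside its range is refused whole. "claw" is the closure, from 0 (fully open) to 1 (shut), set as the call begins (left out, the last holds). The fingers move at their own pace and stop on an object; "force" is the grip in N (left out, the last holds). Time passes only in rows, so rows that repeat a pose let the fingers close, or fill a call up. It gives the time, the measured TCP pose, the force and the opening at its end, in the units of the state.
- telemetry.observe(): the state, without advancing time (a new reading comes with each control period).
- cams.grab_frame(name): name is "scene" or "top"; returns a dict with "color" (420x560x3 uint8, red, green, blue), "mtx" (3x3 intrinsics, pixels), "k1" (the pictures are not rectified: a ray, as slopes to the right and down, at radius r is drawn at 1 + k1 r^2 times it, then the intrinsics apply), "eye" and "orientation" of the camera in the world. Camera axes: x right, y down, z forward; pixel columns grow to the right and rows downward; lengths in m; the calibration is good to about 2 mm. A picture is of the moment at which its call begins. There is no depth.
- workorder.job_done(): hands the job in, once; it reports no verdict.
Trained networks look in the newest picture that a camera, given by its name, has taken for a name from the list of things; names that differ only in an ending like _2 or _b are one class to them, and where a whole thing is asked for, a point or a joint stands for the part that bears it (a point fixed in the world has none). Each returns a list of dicts, best first, with "score" (0 to 1); they miss things now and then, are a little off and sometimes report something else, mostly with a low value. They report only what shows in the picture. A call takes as long as a camera call. They do not tell look-alikes from the thing itself.
- cams.find_in(camera, name): "box" ([left, top, width, height] in pixels, round what is visible of it).
- cams.pinpoint(camera, name): "uv" ([column, row] in pixels: a listed point, or the origin of a listed thing).
The state is a dict: "clock": time; "qpos": joint angles; "qd": joint speeds; "joint_efforts": joint torques, N m; "position": TCP position; "tool_rot": TCP orientation; "force": force on the tool from outside, world axes, zero at the start; "moment": the same for the moment, N m; "grip_width": finger opening in m.
Only numpy, scipy, OpenCV 4.12 (cv2) and the standard library are available. Lean on these libraries where they do the work, as an engineer would, in place of code of your own. Each camera call takes 0.05 s, during which the arm holds its last target. There are 200 camera calls.

TASK

Put the pastry stamps away: pull the rail's black knob out to its stop, slide every stamp upright into the rail from its open end, all the short-handled ones first and the long-handled one last, then push the knob fully back in so that it locks them all inside. Leave the cutter, bowl and jar where they are.

Things in the scene. Friction and masses are not known exactly. Their poses are not given: they have to be found in the camera images.
- stamp1_handle (a point): centre of the wooden handle of a short-handled pastry stamp. Stamp standing upright on its head: square metal head 42 x 42 x 10 mm at the bottom, round neck 14 mm thick from 10 to 42 mm up, square wooden handle 24 x 24 mm from 42 to 84 mm up (top). This point is 63 mm above the underside, on the axis; x and y axes are square to the faces of handle and head, z up. About 0.1 kg. Some of the four may be absent.
- stamp2_handle (a point): centre of the wooden handle of a short-handled pastry stamp. Stamp standing upright on its head: square metal head 42 x 42 x 10 mm at the bottom, round neck 14 mm thick from 10 to 42 mm up, square wooden handle 24 x 24 mm from 42 to 84 mm up (top). This point is 63 mm above the underside, on the axis; x and y axes are square to the faces of handle and head, z up. About 0.1 kg. Some of the four may be absent.
- stamp3_handle (a point): centre of the wooden handle of a short-handled pastry stamp. Stamp standing upright on its head: square metal head 42 x 42 x 10 mm at the bottom, round neck 14 mm thick from 10 to 42 mm up, square wooden handle 24 x 24 mm from 42 to 84 mm up (top). This point is 63 mm above the underside, on the axis; x and y axes are square to the faces of handle and head, z up. About 0.1 kg. Some of the four may be absent.
- stamp4_handle (a point): centre of the wooden handle of a short-handled pastry stamp. Stamp standing upright on its head: square metal head 42 x 42 x 10 mm at the bottom, round neck 14 mm thick from 10 to 42 mm up, square wooden handle 24 x 24 mm from 42 to 84 mm up (top). This point is 63 mm above the underside, on the axis; x and y axes are square to the faces of handle and head, z up. About 0.1 kg. Some of the four may be absent.
- longstamp_handle (a point): centre of the wooden handle of the long-handled pastry stamp (always there). Stamp standing upright on its head: square metal head 42 x 42 x 10 mm at the bottom, round neck 14 mm thick from 10 to 42 mm up, square wooden handle 24 x 24 mm from 42 to 112 mm up (top). This point is 77 mm above the underside, on the axis; x and y axes square to the faces, z up. About 0.1 kg.
- rail_mouth (a point): point on the centreline of the fixed steel stamp rail, on top of its floor (4 mm above the table), where the bolt crosses near the open end. y axis: into the rail, towards its closed end; x: across, towards the knob; z up. The bolt (8 mm thick, axis 22 mm above the floor) stops the necks here while in; its housing (x +30 to +54 mm, y +-17 mm) is 32 mm higher than the floor.
- rail_end (a point): centreline point on the rail's floor at the closed end's stop, 215 mm along y from rail_mouth; same axes. T-slot channel: walls 47 mm apart inside (a square-on head has 2.5 mm of play each side); two lips over the heads, underside 13.5 mm and top 16.5 mm above the floor, slot between them 22 mm wide for the necks, handles above. Lips run from y = -14 mm of rail_mouth to the stop: room for five heads.
- rail_landing (a point): centreline point on the bare floor plate before the open end, at y = -55 mm of rail_mouth; same axes, same height. The plate (62 mm wide) runs out to y = -75 mm. Low flared guides stand at both sides from about y = -44 to -13 mm, 64 mm apart at the outer end and 48 mm at the inner.
- knob (a point): centre of the black round push-pull knob on the bolt's outer end, 26 mm in diameter, 24 mm long, axis level along rail_mouth's x, 26 mm above the table, 80 mm from the rail's centreline when in; x axis points outwards (the way it pulls). Moves with the knob. The gap between knob and housing is 14 mm when in.
- bolt (a joint): travel of the knob and bolt in m: 0 fully in (rail shut), 0.040 fully out against its stop (slot free). Holds by about 3 N of friction wherever it is left; may start a little out.
- cutter_mid (a point): bystander: round steel pastry cutter ring, 68 mm across, 45 mm high; its centre
- bowl_mid (a point): bystander: white bowl, 120 mm across, 60 mm high; its centre
- jar_mid (a point): bystander: lidded jar, 70 mm across, 95 mm high; its centre
Things that resemble listed ones, but are neither listed nor needed, are in the scene too. What is shaped like the part that bears stamp4_handle but green or pink is not meant. What is shaped like the part that bears stamp1_handle but orange is not meant.

How it is judged:
On the way, in this order (a step that is already met when the one before it is completed fails the run):
1. the knob is pulled out to its stop (value of joint bolt above 0.034 m), for 0.2 s.
2. every short-handled stamp is in the rail past the bolt, the long-handled one not yet (x of stamp1_handle in the frame of rail_mouth between -0.01 and 0.01 m and y of stamp1_handle in the frame of rail_mouth between 0.008 and 0.205 m and z of stamp1_handle in the frame of rail_mouth between 0.057 and 0.07 m and angle between each of stamp1_handle, stamp2_handle, stamp3_handle, stamp4_handle's own z axis and vertical below 0.15 rad and x of stamp2_handle in the frame of rail_mouth between -0.01 and 0.01 m and y of stamp2_handle in the frame of rail_mouth between 0.008 and 0.205 m and z of stamp2_handle in the frame of rail_mouth between 0.057 and 0.07 m and x of stamp3_handle in the frame of rail_mouth between -0.01 and 0.01 m and y of stamp3_handle in the frame of rail_mouth between 0.008 and 0.205 m and z of stamp3_handle in the frame of rail_mouth between 0.057 and 0.07 m and x of stamp4_handle in the frame of rail_mouth between -0.01 and 0.01 m and y of stamp4_handle in the frame of rail_mouth between 0.008 and 0.205 m and z of stamp4_handle in the frame of rail_mouth between 0.057 and 0.07 m and not (x of longstamp_handle in the frame of rail_mouth between -0.01 and 0.01 m and y of longstamp_handle in the frame of rail_mouth between 0.008 and 0.205 m and z of longstamp_handle in the frame of rail_mouth between 0.071 and 0.084 m and angle between longstamp_handle's own z axis and vertical below 0.15 rad)), for 0.2 s.
3. the long-handled stamp is in the rail too, past the bolt (x of stamp1_handle in the frame of rail_mouth between -0.01 and 0.01 m and y of stamp1_handle in the frame of rail_mouth between 0.008 and 0.205 m and z of stamp1_handle in the frame of rail_mouth between 0.057 and 0.07 m and angle between each of stamp1_handle, stamp2_handle, stamp3_handle, stamp4_handle, longstamp_handle's own z axis and vertical below 0.15 rad and x of stamp2_handle in the frame of rail_mouth between -0.01 and 0.01 m and y of stamp2_handle in the frame of rail_mouth between 0.008 and 0.205 m and z of stamp2_handle in the frame of rail_mouth between 0.057 and 0.07 m and x of stamp3_handle in the frame of rail_mouth between -0.01 and 0.01 m and y of stamp3_handle in the frame of rail_mouth between 0.008 and 0.205 m and z of stamp3_handle in the frame of rail_mouth between 0.057 and 0.07 m and x of stamp4_handle in the frame of rail_mouth between -0.01 and 0.01 m and y of stamp4_handle in the frame of rail_mouth between 0.008 and 0.205 m and z of stamp4_handle in the frame of rail_mouth between 0.057 and 0.07 m and x of longstamp_handle in the frame of rail_mouth between -0.01 and 0.01 m and y of longstamp_handle in the frame of rail_mouth between 0.008 and 0.205 m and z of longstamp_handle in the frame of rail_mouth between 0.071 and 0.084 m), for 0.2 s.
4. the knob is pushed fully back in with all stamps inside (all of step 3 and value of joint bolt below 0.004 m), for 0.2 s.
At the end, for the whole second after the job is handed in: Every stamp present stands upright (within 0.15 rad) in the rail, its head under the lips and its axis between 8 and 205 mm past the bolt, at rest; the knob is in to within 4 mm (all of step 4 and linear speed of each of stamp1, stamp2, stamp3, stamp4, longstamp below 0.02 m/s); the robot touches nothing.
It fails at once if the cutter is pushed aside (distance of cutter_mid from where it was at the start of the episode above 0.03 m).
It fails at once if the bowl is pushed aside (distance of bowl_mid from where it was at the start of the episode above 0.03 m).
It fails at once if the jar is pushed aside (distance of jar_mid from where it was at the start of the episode above 0.03 m).
Of stamp1, stamp2, stamp3, stamp4 only 2 to 4 are there at a start; the rules pass over those that are not, and their reading is None.
At some moment in a run one of stamp1, stamp2, stamp3, stamp4, longstamp may be knocked a few centimetres aside while the robot is not near it.
Once in a run the grip may slacken for a moment while it holds something.
It also fails if it takes over 210 s, if anything falls off the work surface, if the arm or the gripper's body presses on something with over 40 N, if the wrist force passes 120 N, or if a joint passes its speed limit or range.

## Working session

There is one attempt and no reset: what is moved stays moved. The work goes in short steps, Python scripts to look and compute and a tool call to move; the robot and the scene stay as the last step left them, time stands still between calls to the robot, and variables do not carry over. Pictures are saved under pics/ and viewed, about 12 in all and at most 16, crops included, and the job is handed in when it is done.

Besides the shell and the picture viewer there is one more tool, called after ">>>" in YAML: its name, and indented under it one key for each argument. apply_moves: Moves the arm, as the interface text tells. Its arguments: {"type":"object","properties":{"steps":{"type":"array"},"claw":{"type":"number"},"force":{"type":"number"}},"required":["steps"]}

```bash
mkdir -p pics; cat > h.py <<'E'
import numpy as np, cv2
from workcell import telemetry, cams, workorder
from scipy.spatial.transform import Rotation as R
def rot(o):
    o=np.array(o,float)
    if o.shape==(3,3): return o
    return R.from_euler('xyz',o).as_matrix() if o.size==3 else R.from_quat(o).as_matrix()
def ray(f,uv):
    M=np.array(f['mtx']);K1=f['k1']
    d=np.array([(uv[0]-M[0,2])/M[0,0],(uv[1]-M[1,2])/M[1,1]]);s=d.copy()
    for _ in range(20): s=d/(1+K1*(s@s))
    return np.array(f['eye']),rot(f['orientation'])@np.array([s[0],s[1],1])
def atz(f,uv,z):
    e,d=ray(f,uv);return e+d*(z-e[2])/d[2]
def proj(f,p):
    M=np.array(f['mtx']);c=rot(f['orientation']).T@(np.array(p)-np.array(f['eye']))
    s=c[:2]/c[2];s=s*(1+f['k1']*(s@s));return np.array([s[0]*M[0,0]+M[0,2],s[1]*M[1,1]+M[1,2]])
def save(f,n,box=None,k=1):
    im=cv2.cvtColor(f['color'],cv2.COLOR_RGB2BGR)
    if box: im=im[box[1]:box[3],box[0]:box[2]]
    cv2.imwrite('pics/'+n,cv2.resize(im,None,fx=k,fy=k,interpolation=cv2.INTER_CUBIC))
E
cat > a.py <<'E'
from h import *
np.set_printoptions(precision=4,suppress=True)
Z=dict(stamp1_handle=.063,longstamp_handle=.077,rail_mouth=.004,rail_end=.004,rail_landing=.004,knob=.026,cutter_mid=.022,bowl_mid=.03,jar_mid=.047)
for c in ['scene','top']:
    f=cams.grab_frame(c);save(f,c+'0.png',k=1.42)
    print(c,f['eye'],f['orientation'],f['k1'],np.array(f['mtx']).tolist())
    for n,z in Z.items():
        for r in cams.pinpoint(c,n):
            if r['score']>.2: print(n,round(r['score'],2),np.round(r['uv'],1),atz(f,r['uv'],z)[:2])
s=telemetry.observe();print(s)
E
python3 a.py
```

```text
scene [1.242  0.4185 0.9304] [-2.4177 -0.0146  2.0736] -0.01820945366287713 [[420.75073181718614, 0.0, 282.2258486549063], [0.0, 420.75073181718614, 209.20757675381168], [0.0, 0.0, 1.0]]
stamp1_handle 0.77 [266.3 159.9] [ 0.4111 -0.0797]
stamp1_handle 0.65 [428.4 222.8] [0.4123 0.427 ]
stamp1_handle 0.62 [236.6 163.9] [ 0.4714 -0.1488]
longstamp_handle 0.81 [154.  160.9] [ 0.5952 -0.362 ]
rail_mouth 0.88 [281.4 220.6] [0.5572 0.0547]
rail_end 0.72 [350.5 247.9] [0.5494 0.2657]
rail_landing 0.79 [263.1 216.4] [0.5695 0.001 ]
knob 0.43 [268.2 235.9] [0.6386 0.0583]
cutter_mid 0.78 [182.  254.4] [ 0.8003 -0.1094]
bowl_mid 0.76 [305.2 293. ] [0.749  0.2262]
jar_mid 0.64 [428.  221.4] [0.3925 0.4248]
top [0.4466 0.0411 1.1883] [-3.0246  0.0062 -1.5504] -0.011623421360237444 [[443.13536503426076, 0.0, 279.1669239142604], [0.0, 443.13536503426076, 209.48524344124124], [0.0, 0.0, 1.0]]
stamp1_handle 0.83 [328.6 281.2] [ 0.4001 -0.0769]
stamp1_handle 0.68 [364.6 257.3] [ 0.4616 -0.1673]
longstamp_handle 0.72 [447.  209.3] [ 0.586  -0.3728]
rail_mouth 0.66 [277.  217.6] [0.5636 0.0566]
rail_end 0.78 [198.4 223.7] [0.543  0.2673]
rail_end 0.35 [218.1 151.1] [0.7433 0.2217]
rail_landing 0.94 [299.4 219.8] [ 0.5589 -0.0036]
knob 0.43 [275.7 188.3] [0.6396 0.0615]
cutter_mid 0.55 [342.4 134.7] [ 0.7904 -0.1156]
bowl_mid 0.86 [219.  148.4] [0.7442 0.2156]
jar_mid 0.74 [134.1 280. ] [0.392  0.4177]
jar_mid 0.3 [445.4 207.1] [ 0.5954 -0.38  ]
{'clock': 1.0, 'qpos': array([-1.2222,  0.5214, -0.0363,  1.5995,  0.0212,  1.0211, -0.1128]), 'qd': array([-0.0002,  0.0012,  0.0004,  0.0007, -0.001 , -0.0013,  0.0002]), 'joint_efforts': array([ -0.0008, -92.6803,   1.9772, -37.0272,   0.0179,   0.0015,
        -0.    ]), 'position': array([0.2542, 0.571 , 0.2313]), 'tool_rot': array([-3.1416, -0.    ,  2.7228]), 'force': array([ 0.3912, -0.771 , -0.4968]), 'moment': array([ 0.0186,  0.006 , -0.0525]), 'grip_width': 0.08530363460304465}
```

View pics/scene0.png

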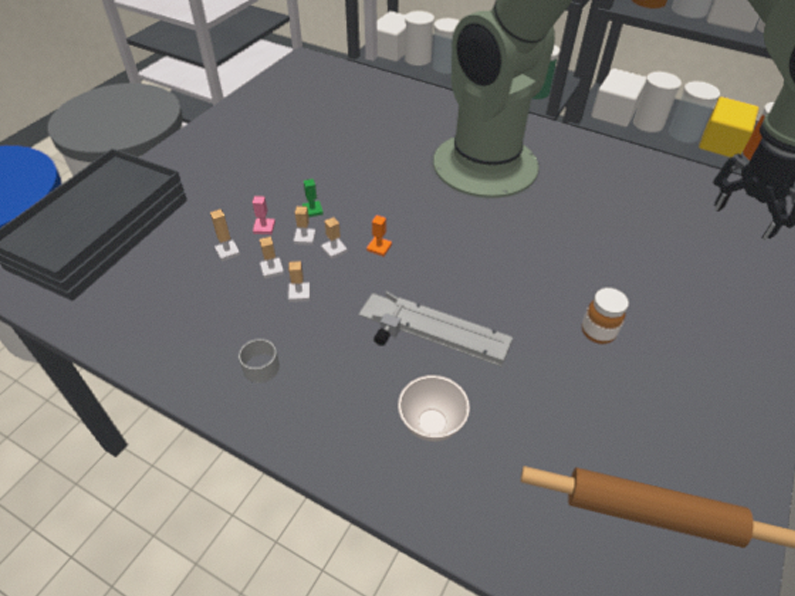

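View pics/top0.png

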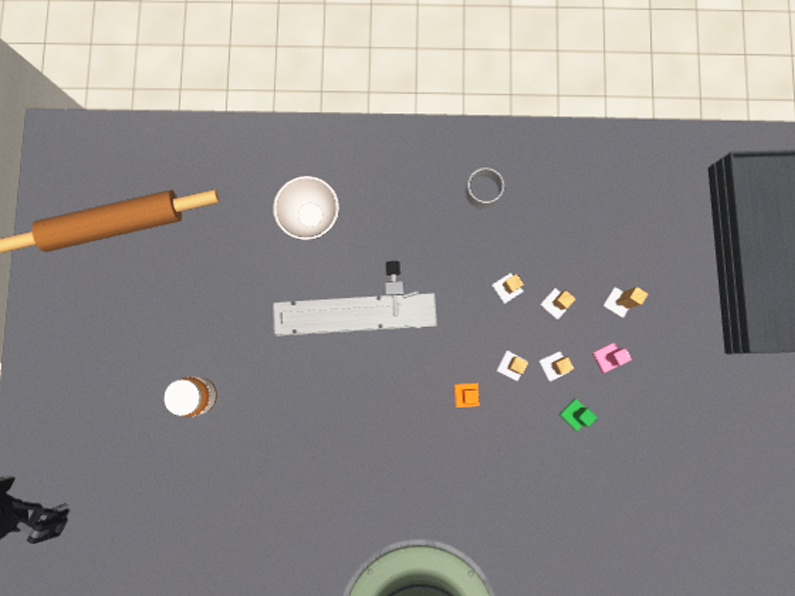

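The scene shows four short wooden stamps with white heads, at top-picture px (515,283), (565,299), (518,364) and (563,366). The long one is at (632,297). The orange (467,395), pink (612,356) and green (578,415) ones are look-alikes to leave alone. The rail runs from x=275 to 437 with its open end on the right, and the knob is at (393,267). Next I fit the models to the masks and confirm in a crop.

```bash
cat > fit.py <<'E'
from h import *
from scipy.optimize import minimize
np.set_printoptions(precision=4,suppress=True)
def mask(f):
    hsv=cv2.cvtColor(f['color'],cv2.COLOR_RGB2HSV).astype(int);h,s,v=hsv[...,0],hsv[...,1],hsv[...,2]
    wood=(h>8)&(h<26)&(s>60)&(v>90)&~((s>215)); white=(s<40)&(v>170)
    return wood,white
def model(x,y,a,top,z0=0):
    c,s=np.cos(a),np.sin(a);P=[]
    for hw,zs in((.021,(0,.01)),(.012,(.042,top)),(.006,(.008,.044))):
        P.append([[x+c*i*hw-s*j*hw,y+s*i*hw+c*j*hw,z0+z] for i in(-1,1) for j in(-1,1) for z in zs])
    return P
def render(f,p,top,box,z0,k=6):
    x0,y0,x1,y1=box;im=np.zeros(((y1-y0)*k,(x1-x0)*k),np.uint8)
    for P in model(*p,top,z0):
        q=np.array([(proj(f,v)-[x0-.5,y0-.5])*k for v in P],np.float32)
        cv2.fillConvexPoly(im,cv2.convexHull(q).round().astype(np.int32),255)
    return cv2.resize(im,(x1-x0,y1-y0),interpolation=cv2.INTER_AREA)/255.
def fitstamp(fs,x,y,top=.084,z0=0):
    D=[]
    for f in fs:
        u=proj(f,[x,y,z0+top/2]).astype(int);b=[u[0]-24,u[1]-24,u[0]+24,u[1]+24]
        b=[max(0,b[0]),max(0,b[1]),min(560,b[2]),min(420,b[3])]
        w,wh=mask(f);m=(w|wh)[b[1]:b[3],b[0]:b[2]].astype(np.uint8)
        # keep components near centre
        n,l=cv2.connectedComponents(cv2.dilate(m,np.ones((3,3),np.uint8)))
        r0=render(f,(x,y,.4),top,b,z0)
        best=np.argmax([0]+[((l==i)*r0).sum() for i in range(1,n)]);m=m*(l==best)
        D.append((f,b,m))
    c=lambda p:sum(((render(f,p,top,b,z0)-m)**2).sum() for f,b,m in D)
    B=min((minimize(c,[x,y,a],method='Nelder-Mead',options=dict(initial_simplex=[[x,y,a],[x+.006,y,a],[x,y+.006,a],[x,y,a+.3]],xatol=1e-4,fatol=.05)) for a in(-.5,0,.5)),key=lambda r:r.fun)
    a=(B.x[2]+np.pi/4)%(np.pi/2)-np.pi/4
    return np.array([B.x[0],B.x[1],a]),B.fun
E
cat > b.py <<'E'
from fit import *
fs=[cams.grab_frame(c) for c in('scene','top')]
t=fs[1]
for n,px,top in[('A',(515,283),.084),('B',(565,299),.084),('C',(518,364),.084),('D',(563,366),.084),('L',(632,297),.112)]:
    p=atz(t,np.array(px)/1.42,top)
    for F in (fs,fs[1:],fs[:1]): print(n,*fitstamp(F,p[0],p[1],top))
im=t['color'];hsv=cv2.cvtColor(im,cv2.COLOR_RGB2HSV)
m=((hsv[...,1]<30)&(hsv[...,2]>135)).astype(np.uint8);m[:200]=0;m[240:]=0;m[:,:185]=0;m[:,315:]=0
m=cv2.morphologyEx(m,cv2.MORPH_CLOSE,np.ones((5,5)));c=max(cv2.findContours(m,0,2)[0],key=cv2.contourArea)
q=cv2.boxPoints(cv2.minAreaRect(c));print(q);print([atz(t,v,.008)[:2] for v in q])
save(t,'crop1.png',(185,170,475,310),2.75)
E
python3 b.py
```

```text
A [ 0.6085 -0.158   0.6084] 76.28613610149942
A [ 0.6085 -0.158   0.6114] 10.32173779315648
A [ 0.6053 -0.1601  0.6139] 64.69364090734334
B [ 0.5805 -0.2495 -0.7166] 80.2951172625913
B [ 0.581  -0.2497 -0.6917] 14.092641291810843
B [ 0.577  -0.2535 -0.7086] 64.38292964244522
C [ 0.4627 -0.1655 -0.4769] 77.15801614763552
C [ 0.463  -0.1654 -0.4486] 11.320169165705497
C [ 0.4609 -0.1672 -0.5545] 62.30712802768167
D [ 0.4628 -0.2462  0.4612] 86.89622452902731
D [ 0.4627 -0.2457  0.452 ] 17.626097654748172
D [ 0.4626 -0.2462  0.5694] 65.6000153787005
L [ 0.5853 -0.3676 -0.5788] 92.32304498269897
L [ 0.5858 -0.3678 -0.5435] 21.346851211072664
L [ 0.5854 -0.3674 -0.5978] 67.92948865820838
[[190.3774 205.0389]
 [305.5525 197.8405]
 [307.5214 229.3424]
 [192.3463 236.5408]]
[array([0.5926, 0.2903]), array([ 0.6182, -0.0191]), array([ 0.5334, -0.0255]), array([0.508 , 0.2813])]
```

View pics/crop1.png

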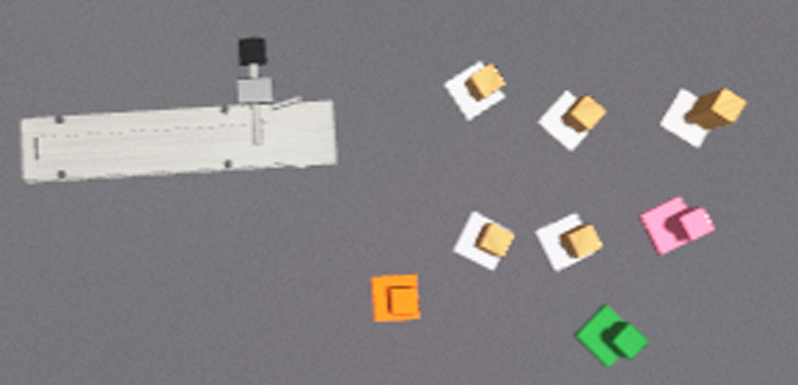

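The crop confirms it: four short stamps and one long one have natural wood handles, and the orange, pink and green ones are separate. The plate's open end has corners near crop (335,101) and (337,163), the closed end near (22,118) and (25,182). The bolt crosses at crop x≈258 and the knob is at (252,50).

```bash
cat > go.py <<'E'
from h import *
import sys
def plan(x,y,z,psi):
    s=telemetry.observe();p=s['position'];T=rot(s['tool_rot']);yaw=s['tool_rot'][2]
    d=T.T@(np.array([x,y,z])-p)*100
    turn=-(psi-yaw);turn=(turn+np.pi)%(2*np.pi)-np.pi
    print('now',np.round(p,4),'yaw %.3f'%yaw,'shift cm',np.round(d,2),'turn %.3f'%turn)
if __name__=='__main__': plan(*map(float,sys.argv[1:5]))
E
cat > c.py <<'E'
from h import *
from go import plan
np.set_printoptions(precision=4,suppress=True)
t=cams.grab_frame('top');g=lambda u,v,z:atz(t,np.array([u,v])/2.75+[185-.3,170-.3],z)[:2]
e=g(336,132,.003);c=g(23.5,150,.0205);k=g(253,45,.03)
d=(c-e)/np.linalg.norm(c-e);print('open end',e,'closed',c,'len',np.linalg.norm(c-e),'d',d,'ang',np.arctan2(-d[0],d[1]))
m=e+.075*d;print('mouth',m,'end',m+.215*d,'landing',m-.02*0-.055*d,'knob',m+.08*np.array([d[1],-d[0]]),k,g(258,135,.026))
plan(.64,.0605,.15,3.21)
E
python3 c.py
```

```text
open end [ 0.5651 -0.0236] closed [0.5399 0.2778] len 0.30244065463777575 d [-0.0831  0.9965] ang 0.08319190148017909
mouth [0.5588 0.0511] end [0.541  0.2654] landing [ 0.5634 -0.0037] knob [0.6386 0.0578] [0.645  0.0589] [0.5584 0.0523]
now [0.2542 0.571  0.2313] yaw 2.723 shift cm [-56.01 -30.94   8.13] turn -0.487
```

>>> apply_moves:
  steps:
    - [-2.8,-1.55,0.4,-0.025]
    - [-5.6,-3.1,0.8,-0.05]
    - [-8.4,-4.65,1.2,-0.075]
    - [-11.2,-6.2,1.6,-0.1]
    - [-14,-7.75,2,-0.125]
    - [-16.8,-9.3,2.4,-0.15]
    - [-19.6,-10.85,2.8,-0.175]
    - [-22.4,-12.4,3.2,-0.2]
    - [-25.2,-13.95,3.6,-0.225]
    - [-28,-15.5,4,-0.25]
  claw: 0.2

```text
clock: 1.98
position: [0.4477, 0.3142, 0.1913]
tool_rot: [3.141, 0.0, 2.974]
force: [2.1, 0.4, 0.0]
grip_width: 0.0682
```

```bash
python3 go.py .6392 .0596 .15 3.224
```

```text
now [0.4477 0.3142 0.1913] yaw 2.974 shift cm [-23.12 -21.92   4.13] turn -0.250
```

>>> apply_moves:
  steps:
    - [-2.6,-2.45,0.4,-0.028]
    - [-5.2,-4.9,0.9,-0.056]
    - [-7.8,-7.3,1.4,-0.084]
    - [-10.4,-9.8,1.9,-0.112]
    - [-13,-12.2,2.4,-0.14]
    - [-15.6,-14.7,2.9,-0.168]
    - [-18.2,-17.1,3.3,-0.196]
    - [-20.8,-19.6,3.7,-0.224]
    - [-23.1,-21.9,4.1,-0.25]
    - [-23.1,-21.9,4.1,-0.25]

```text
clock: 2.82
position: [0.6404, 0.0535, 0.1493]
tool_rot: [-3.138, 0.0, -3.066]
force: [0.6, -0.4, -0.1]
grip_width: 0.0684
```

```bash
cat > d.py <<'E'
from go import *
for c in('scene','top'):
    f=cams.grab_frame(c)
    for r in cams.pinpoint(c,'knob')[:2]: print(c,r['score'],atz(f,r['uv'],.026)[:2])
plan(.6392,.0596,.011,3.224)
E
python3 d.py
```

```text
scene 0.71 [0.64619707 0.05459821]
now [0.6375 0.0617 0.1503] yaw -3.060 shift cm [-0.15 -0.23 13.93] turn -0.001
```

>>> apply_moves:
  steps:
    - [0,-0.1,2,0]
    - [-0.1,-0.2,4,0]
    - [-0.1,-0.2,6,0]
    - [-0.1,-0.2,8,0]
    - [-0.1,-0.2,10,0]
    - [-0.1,-0.2,11.5,0]
    - [-0.1,-0.2,12.7,0]
    - [-0.1,-0.2,13.6,0]
    - [-0.1,-0.2,14.2,0]
    - [-0.1,-0.2,14.4,0]

```text
clock: 3.85
position: [0.6388, 0.0593, 0.0058]
tool_rot: [3.142, -0.0, -3.06]
force: [-0.7, -0.3, -0.4]
grip_width: 0.0691
```

>>> apply_moves:
  steps:
    - [0,0,0,0]
    - [0,0,0,0]
    - [0,0,0,0]
    - [0,0,0,0]
    - [0,0,0,0]
    - [0,0,0,0]
    - [0,0,0,0]
    - [0,0,0,0]
    - [0,0,0,0]
    - [0,0,0,0]
  claw: 1
  force: 40

```text
clock: 4.68
position: [0.6395, 0.0601, 0.0073]
tool_rot: [3.14, 0.001, -3.06]
force: [-1.4, 5.0, 5.4]
grip_width: 0.0247
```

>>> apply_moves:
  steps:
    - [-0.5,0,0,0]
    - [-1,0,0,0]
    - [-1.5,0,0,0]
    - [-2,0,0,0]
    - [-2.5,0,0,0]
    - [-3,0,0,0]
    - [-3.5,0,0,0]
    - [-3.9,0,0,0]
    - [-4.1,0,0,0]
    - [-4.1,0,0,0]

```text
clock: 5.52
position: [0.6791, 0.0634, 0.0071]
tool_rot: [3.14, -0.002, -3.06]
force: [-11.8, 4.7, 12.1]
grip_width: 0.0247
```

>>> apply_moves:
  steps:
    - [0,0,0,0]
    - [0,0,0,0]
    - [0,0,0,0]
    - [0,0,0,0]
    - [0,0,0,0]
    - [0,0,0,0]
    - [0,0,0,0]
    - [0,0,0,0]
    - [0,0,0,0]
    - [0,0,0,0]

```text
clock: 6.35
position: [0.6791, 0.0633, 0.0072]
tool_rot: [3.14, -0.001, -3.06]
force: [-9.4, 4.5, 11.8]
grip_width: 0.0247
```

>>> apply_moves:
  steps:
    - [0,0,0,0]
    - [0,0,0,0]
    - [0,0,0,0]
    - [0,0,0,0]
    - [0,0,-1.5,0]
    - [0,0,-4,0]
    - [0,0,-7,0]
    - [0,0,-10,0]
    - [0,0,-12.5,0]
    - [0,0,-14,0]
  claw: 0.2

```text
clock: 7.18
position: [0.6809, 0.0622, 0.1508]
tool_rot: [3.141, 0.004, -3.061]
force: [0.2, 0.2, -0.6]
grip_width: 0.0684
```

```bash
cat > e.py <<'E'
from fit import *
from go import plan
import sys
P=dict(A=(.607,-.159,.084),B=(.579,-.251,.084),C=(.462,-.166,.084),D=(.4627,-.246,.084),L=(.5855,-.3676,.112))
fs=[cams.grab_frame(c) for c in('scene','top')]
from go import *
for n in sys.argv[1]:
    x,y,t=P[n];r=[fitstamp(F,x,y,t) for F in(fs,fs[1:],fs[:1])]
    print(n,*[(np.round(q,4),round(c)) for q,c in r])
q=fitstamp(fs,*P[sys.argv[1][0]])[0]
# nearest psi to given
want=float(sys.argv[2]);psi=q[2]+np.pi/2*round((want-q[2])/(np.pi/2))
print('psi',psi);plan(q[0],q[1],float(sys.argv[3]),psi)
E
python3 e.py A 2.3 .15; python3 - <<'E'
from h import *
for c in('scene','top'):
    f=cams.grab_frame(c)
    for r in cams.pinpoint(c,'knob')[:2]: print(c,r['score'],atz(f,r['uv'],.026)[:2])
E
```

```text
A (array([ 0.6085, -0.158 ,  0.6087]), 74) (array([ 0.6086, -0.1581,  0.5876]), 11) (array([ 0.6054, -0.1602,  0.6092]), 61)
psi 2.1794802057025517
now [0.6814 0.0623 0.1507] yaw -3.061 shift cm [  9.05 -21.37   0.01] turn 1.043
scene 0.43 [0.68694629 0.0670958 ]
```

>>> apply_moves:
  steps:
    - [1,-2.4,0,0.11]
    - [2,-4.8,0,0.22]
    - [3,-7.2,0,0.33]
    - [4,-9.6,0,0.44]
    - [5,-12,0,0.55]
    - [6,-14.4,0,0.66]
    - [7,-16.8,0,0.77]
    - [8,-19.2,0,0.88]
    - [9.1,-21.4,0,0.99]
    - [9.1,-21.4,0,1.04]
  claw: 0.3

```text
clock: 8.32
position: [0.604, -0.1641, 0.1457]
tool_rot: [-3.138, 0.001, 2.17]
force: [-0.8, -1.2, 0.2]
grip_width: 0.0597
```

```bash
python3 go.py .6075 -.159 .044 2.179
```

```text
now [ 0.604  -0.1641  0.1457] yaw 2.170 shift cm [ 0.23  0.61 10.17] turn -0.009
```

>>> apply_moves:
  steps:
    - [0,0,0,0]
    - [0,0,1.5,0]
    - [0,0,3,0]
    - [0,0,4.5,0]
    - [0,0,6,0]
    - [0,0,7.5,0]
    - [0,0,9,0]
    - [0,0,10,0]
    - [0,0,10.6,0]
    - [0,0,10.6,0]

```text
clock: 9.15
position: [0.606, -0.1578, 0.039]
tool_rot: [-3.14, -0.002, 2.184]
force: [0.1, 0.4, 0.3]
grip_width: 0.0595
```

>>> apply_moves:
  steps:
    - [0,0,0,0]
    - [0,0,0,0]
    - [0,0,0,0]
    - [0,0,0,0]
    - [0,0,0,0]
    - [0,0,0,0]
    - [0,0,0,0]
    - [0,0,0,0]
    - [0,0,0,0]
    - [0,0,0,0]
  claw: 1
  force: 50

```text
clock: 9.98
position: [0.6066, -0.1585, 0.0404]
tool_rot: [3.141, 0.0, 2.183]
force: [-0.7, 0.4, 1.4]
grip_width: 0.0233
```

```bash
python3 go.py .5595 .053 .12 1.653;  python3 go.py .5672 -.0417 .1 1.653
```

```text
now [ 0.6066 -0.1585  0.0404] yaw 2.183 shift cm [20.01  8.3  -7.96] turn 0.530
now [ 0.6066 -0.1585  0.0404] yaw 2.183 shift cm [11.82  3.49 -5.96] turn 0.530
```

>>> apply_moves:
  steps:
    - [0,0,-1.5,0]
    - [0,0,-3,0.0]
    - [0.5,0.1,-4.5,0.06]
    - [2,0.5,-5,0.14]
    - [4,1.1,-5,0.22]
    - [6,1.6,-5,0.3]
    - [8,2.2,-5,0.38]
    - [10,2.7,-5,0.46]
    - [11,3,-5,0.53]
    - [11,3,-5,0.53]

```text
clock: 10.82
position: [0.5673, -0.0483, 0.0901]
tool_rot: [-3.141, -0.001, 1.652]
force: [0.5, 0.2, -1.1]
grip_width: 0.0235
```

```bash
cat > chk.py <<'E'
from fit import *
from go import *
s=telemetry.observe();[cams.grab_frame('top') for _ in range(2)]
s=telemetry.observe();z0=s['position'][2]-float(sys.argv[1]);x,y,_=s['position']
fs=[cams.grab_frame(c) for c in('scene','top')]
M=np.array([.5595,.053]);dy=np.array([-.082,.9966]);dx=np.array([.9966,.082])
top=.112 if len(sys.argv)>2 else .084
try:
    for F in(fs,fs[1:]): q,c=fitstamp(F,x,y,top,z0);print('stamp',q,c)
except Exception as e: print(e)
d=s['position'][:2]-M;print('tcp railxy mm',1e3*d@dx,1e3*d@dy,s['position'],s['tool_rot'][2],s['force'],s['grip_width'])
E
python3 chk.py .0404
```

```text
stamp [ 0.5656 -0.0524  0.2063] 445.7595847750865
stamp [ 0.4861 -0.0252  0.1292] 0.0
tcp railxy mm 0.0008383743770605715 -104.51933801414056 [ 0.5681 -0.0512  0.0904] 1.6555109231370178 [ 0.3849 -0.6132 -1.52  ] 0.023557843586619272
```

>>> apply_moves:
  steps:
    - [0,0,1.5,0]
    - [0,0,3,0]
    - [0,0,4,0]
    - [0,0,4.4,0]
    - [1,0,4.4,0]
    - [2.5,0,4.4,0]
    - [4,0,4.4,0]
    - [5.5,0,4.4,0]
    - [6.3,0,4.4,0]
    - [7,0,4.4,0]

```text
clock: 11.85
position: [0.5624, 0.0198, 0.0468]
tool_rot: [3.141, -0.0, 1.654]
force: [0.7, 0.3, -1.2]
grip_width: 0.0238
```

```bash
cat > look.py <<'E'
from go import *
n=sys.argv[1]; f=cams.grab_frame('scene');save(f,n,(200,150,400,300),4)
s=telemetry.observe();print(s['position'],s['force'],s['grip_width'])
E
python3 look.py ins1.png
```

```text
[0.56227065 0.02085188 0.04667167] [ 0.3713724   2.50413556 -1.18116247] 0.023290028768069994
```

View pics/ins1.png

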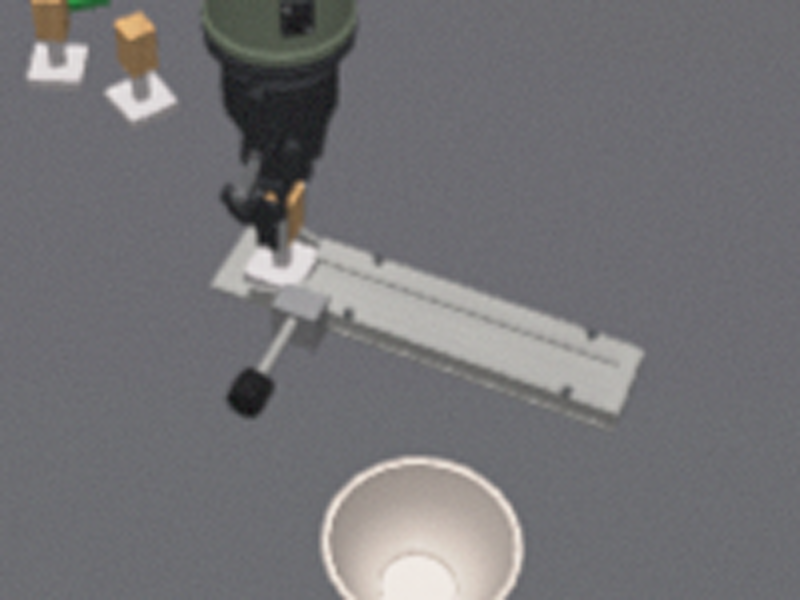

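The stamp's head at crop (285,262) sits between the flared guides at the open end, square to the rail; the knob is fully out at (250,392). I slide it in.

>>> apply_moves:
  steps:
    - [0.3,0,0,0]
    - [0.6,0,0,0]
    - [1,0,0,0]
    - [1.4,0,0,0]
    - [1.8,0,0,0]
    - [2.2,0,0,0]
    - [2.6,0,0,0]
    - [3,0,0,0]
    - [3.4,0,0,0]
    - [3.8,0,0,0]

```text
clock: 12.73
position: [0.559, 0.0569, 0.0463]
tool_rot: [3.142, -0.0, 1.653]
force: [0.3, -0.8, -0.3]
grip_width: 0.0235
```

>>> apply_moves:
  steps:
    - [1.5,0,0,0]
    - [3.5,0,0,0]
    - [5.5,0,0,0]
    - [7.5,0,0,0]
    - [9.5,0,0,0]
    - [11.5,0,0,0]
    - [13.5,0,0,0]
    - [15.5,0,0,0]
    - [17.5,0,0,0]
    - [18.3,0,0,0]

```text
clock: 13.57
position: [0.5434, 0.2422, 0.0462]
tool_rot: [-3.141, -0.001, 1.656]
force: [-0.3, -0.1, -0.3]
grip_width: 0.0233
```

>>> apply_moves:
  steps:
    - [0,0,0,0]
    - [0.2,0,0,0]
    - [0.4,0,0,0]
    - [0.6,0,0,0]
    - [0.6,0,0,0]
    - [0.6,0,0,0]
    - [0.6,0,0,0]
    - [0.6,0,0,0]
    - [0.6,0,0,0]
    - [0.6,0,0,0]

```text
clock: 14.4
position: [0.5436, 0.2447, 0.0463]
tool_rot: [3.142, 0.0, 1.653]
force: [0.0, 0.4, -0.6]
grip_width: 0.0235
```

>>> apply_moves:
  steps:
    - [0,0,0,0]
    - [0,0,0,0]
    - [0,0,0,0]
    - [0,0,-2,0]
    - [0,0,-5,0]
    - [-1,0,-8,0]
    - [-4,0,-10,0]
    - [-7.5,0,-10,0]
    - [-11,0,-10,0]
    - [-14.5,0,-10,0]
  claw: 0.35

```text
clock: 15.23
position: [0.5554, 0.0991, 0.1469]
tool_rot: [3.141, -0.0, 1.654]
force: [0.3, -0.1, -0.3]
grip_width: 0.0555
```

>>> apply_moves:
  steps:
    - [-3.5,0,0,0.05]
    - [-7,0,0,0.13]
    - [-10.5,0,0,0.21]
    - [-14,0,0,0.3]
    - [-17.5,0,0,0.39]
    - [-21,0,0,0.48]
    - [-24.5,-0.2,0,0.56]
    - [-28,-0.3,0,0.64]
    - [-31.5,-0.4,0,0.72]
    - [-35,-0.5,0,0.79]

```text
clock: 16.07
position: [0.579, -0.2506, 0.1464]
tool_rot: [3.141, -0.0, 0.859]
force: [1.5, 0.0, -0.2]
grip_width: 0.0555
```

```bash
cat >> h.py <<'E'
def settle(n=3): [cams.grab_frame('top') for _ in range(n)]
E
python3 -c "
from h import *;settle(2)"; python3 e.py BCDL 0.9 .044
```

```text
B (array([ 0.5811, -0.2488, -0.7315]), 116) (array([ 0.5814, -0.2484, -0.7327]), 53) (array([ 0.5771, -0.2529, -0.7306]), 61)
C (array([ 0.4632, -0.1649, -0.5046]), 158) (array([ 0.4663, -0.1601, -0.4226]), 90) (array([ 0.4611, -0.1669, -0.505 ]), 59)
D (array([ 0.4624, -0.2465,  0.553 ]), 368) (array([ 0.4249, -0.1539,  0.5556]), 0) (array([ 0.4625, -0.2465,  0.5515]), 67)
L (array([ 0.5851, -0.3679, -0.6396]), 474) (array([ 0.5888, -0.3548,  0.3659]), 370) (array([ 0.5848, -0.3682, -0.5977]), 64)
psi 0.8393335604099839
now [ 0.5787 -0.2498  0.1461] yaw 0.861 shift cm [ 0.23  0.12 10.21] turn 0.022
```

>>> apply_moves:
  steps:
    - [0.1,0,1.5,0.02]
    - [0.1,0,3,0.02]
    - [0.1,0,4.5,0.02]
    - [0.1,0,6,0.02]
    - [0.1,0,7.5,0.02]
    - [0.1,0,9,0.02]
    - [0.1,0,10,0.02]
    - [0.1,0,10.5,0.02]
    - [0.1,0,10.6,0.02]
    - [0.1,0,10.6,0.02]

```text
clock: 17.1
position: [0.58, -0.2479, 0.0406]
tool_rot: [3.142, -0.0, 0.843]
force: [-0.0, 0.2, 0.6]
grip_width: 0.0556
```

>>> apply_moves:
  steps:
    - [0,0,0,0]
    - [0,0,0,0]
    - [0,0,0,0]
    - [0,0,0,0]
    - [0,0,0,0]
    - [0,0,0,0]
    - [0,0,0,0]
    - [0,0,0,0]
    - [0,0,0,0]
    - [0,0,0,0]
  claw: 1

```text
clock: 17.93
position: [0.5801, -0.2483, 0.0409]
tool_rot: [3.141, -0.001, 0.843]
force: [-0.7, 0.4, 7.2]
grip_width: 0.0232
```

```bash
python3 go.py .5681 -.0516 .09 1.653
```

```text
now [ 0.5801 -0.2483  0.0409] yaw 0.843 shift cm [ 13.88 -13.98  -4.91] turn -0.810
```

>>> apply_moves:
  steps:
    - [0,0,-1.5,0]
    - [0,0,-3.5,0]
    - [1,-1,-4.9,-0.1]
    - [3,-3,-4.9,-0.2]
    - [5,-5,-4.9,-0.31]
    - [7,-7,-4.9,-0.42]
    - [9,-9,-4.9,-0.53]
    - [11,-11,-4.9,-0.64]
    - [13,-13,-4.9,-0.74]
    - [13.9,-14,-4.9,-0.81]

```text
clock: 18.77
position: [0.5678, -0.0475, 0.0902]
tool_rot: [3.141, -0.001, 1.661]
force: [0.9, 0.1, -1.8]
grip_width: 0.0235
```

```bash
cat > ps.py <<'E'
from go import *
settle(3);s=telemetry.observe();M=np.array([.5595,.053]);dy=np.array([-.082,.9966]);dx=np.array([.9966,.082])
d=s['position'][:2]-M;print('rail xy mm',1e3*d@dx,1e3*d@dy,s['position'],s['tool_rot'][2],s['force'],s['grip_width'])
E
python3 ps.py
```

```text
rail xy mm -0.0884546487576515 -103.76457434132368 [ 0.56792108 -0.05042569  0.09023766] 1.6540071547616626 [-0.14328955 -0.72336153 -2.38913501] 0.023244188126507897
```

>>> apply_moves:
  steps:
    - [0,0,1.5,0]
    - [0,0,3,0]
    - [0,0,4,0]
    - [0,0,4.4,0]
    - [1,0,4.4,0]
    - [2.5,0,4.4,0]
    - [4,0,4.4,0]
    - [5.5,0,4.4,0]
    - [6.3,0,4.4,0]
    - [7,0,4.4,0]

```text
clock: 19.75
position: [0.5622, 0.0197, 0.0459]
tool_rot: [3.141, -0.0, 1.653]
force: [0.1, -0.1, -0.6]
grip_width: 0.0235
```

>>> apply_moves:
  steps:
    - [0.3,0,0,0]
    - [0.6,0,0,0]
    - [1,0,0,0]
    - [1.4,0,0,0]
    - [1.8,0,0,0]
    - [2.2,0,0,0]
    - [2.6,0,0,0]
    - [3,0,0,0]
    - [3.4,0,0,0]
    - [3.8,0,0,0]

```text
clock: 20.58
position: [0.5589, 0.0568, 0.0453]
tool_rot: [3.142, 0.0, 1.653]
force: [-0.2, 0.1, -1.7]
grip_width: 0.0232
```

>>> apply_moves:
  steps:
    - [1.2,0,0,0]
    - [2.8,0,0,0]
    - [4.4,0,0,0]
    - [6,0,0,0]
    - [7.6,0,0,0]
    - [9.2,0,0,0]
    - [10.8,0,0,0]
    - [12.4,0,0,0]
    - [13.6,0,0,0]
    - [14.2,0,0,0]

```text
clock: 21.42
position: [0.5467, 0.2004, 0.0452]
tool_rot: [-3.141, -0.001, 1.655]
force: [0.3, 0.5, -0.5]
grip_width: 0.0231
```

>>> apply_moves:
  steps:
    - [0.1,0,0,0]
    - [0.2,0,0,0]
    - [0.3,0,0,0]
    - [0.4,0,0,0]
    - [0.4,0,0,0]
    - [0.4,0,0,0]
    - [0.4,0,0,0]
    - [0.4,0,0,0]
    - [0.4,0,0,0]
    - [0.4,0,0,0]

```text
clock: 22.25
position: [0.547, 0.2018, 0.0453]
tool_rot: [-3.142, 0.0, 1.653]
force: [-1.1, -0.9, -1.1]
grip_width: 0.0236
```

>>> apply_moves:
  steps:
    - [0,0,0,0]
    - [0,0,0,0]
    - [0,0,0,0]
    - [0,0,-2,0]
    - [0,0,-5,0]
    - [-1,0,-8,0]
    - [-4,-0.5,-10,0]
    - [-7.5,-1.5,-10,0]
    - [-11,-2.5,-10,0]
    - [-14,-4,-10,0]
  claw: 0.35

```text
clock: 23.08
position: [0.5187, 0.0571, 0.1459]
tool_rot: [3.14, 0.0, 1.652]
force: [0.9, -0.2, -1.2]
grip_width: 0.056
```

>>> apply_moves:
  steps:
    - [-2.6,-0.9,0,0.06]
    - [-5.2,-1.8,0,0.12]
    - [-7.8,-2.7,0,0.18]
    - [-10.4,-3.5,0,0.24]
    - [-13,-4.4,0,0.31]
    - [-15.6,-5.3,0,0.38]
    - [-18,-6.2,0,0.44]
    - [-20.2,-7,0,0.51]
    - [-22,-7.5,0,0.58]
    - [-22,-7.5,0,0.58]

```text
clock: 23.92
position: [0.4609, -0.1699, 0.1457]
tool_rot: [3.14, 0.001, 1.064]
force: [-0.8, -0.4, -0.2]
grip_width: 0.0555
```

```bash
python3 -c "
from h import *;settle(2)"; python3 e.py CDL 1.1 .040
```

```text
C (array([ 0.4632, -0.1642, -0.5199]), 150) (array([ 0.4656, -0.159 , -0.7678]), 79) (array([ 0.4625, -0.1657, -0.553 ]), 61)
D (array([ 0.4625, -0.2461,  0.5664]), 358) (array([ 0.4642, -0.246 , -0.0005]), 286) (array([ 0.4625, -0.2465,  0.5515]), 66)
L (array([ 0.5856, -0.3673, -0.5843]), 90) (array([ 0.5858, -0.3673, -0.5442]), 20) (array([ 0.5845, -0.3685, -0.6153]), 66)
psi 1.0509255249767033
now [ 0.462  -0.1656  0.1452] yaw 1.075 shift cm [ 0.17  0.04 10.52] turn 0.024
```

>>> apply_moves:
  steps:
    - [0,0,1.5,0]
    - [0,0,3,0]
    - [0,0,4.5,0]
    - [0,0,6,0]
    - [0,0,7.5,0]
    - [0,0,9,0]
    - [0,0,10,0]
    - [0,0,10.4,0]
    - [0,0,10.5,0]
    - [0,0,10.5,0]

```text
clock: 24.95
position: [0.462, -0.1662, 0.0405]
tool_rot: [3.141, -0.0, 1.073]
force: [0.2, -0.1, 0.2]
grip_width: 0.0555
```

>>> apply_moves:
  steps:
    - [0,0,0,0]
    - [0,0,0,0]
    - [0,0,0,0]
    - [0,0,0,0]
    - [0,0,0,0]
    - [0,0,0,0]
    - [0,0,0,0]
    - [0,0,0,0]
    - [0,0,0,0]
    - [0,0,0,0]
  claw: 1

```text
clock: 25.78
position: [0.4622, -0.1664, 0.0408]
tool_rot: [3.141, -0.0, 1.073]
force: [-0.3, -0.2, 7.2]
grip_width: 0.0233
```

```bash
python3 go.py .5681 -.0516 .09 1.653
```

```text
now [ 0.4622 -0.1664  0.0408] yaw 1.073 shift cm [15.15  3.83 -4.91] turn -0.580
```

>>> apply_moves:
  steps:
    - [0,0,-1.5,0]
    - [0,0,-3.5,0]
    - [1,0.2,-4.9,-0.08]
    - [3.2,0.8,-4.9,-0.16]
    - [5.4,1.4,-4.9,-0.24]
    - [7.6,2,-4.9,-0.32]
    - [9.8,2.5,-4.9,-0.4]
    - [12,3,-4.9,-0.48]
    - [14.2,3.6,-4.9,-0.55]
    - [15.1,3.8,-4.9,-0.58]

```text
clock: 26.62
position: [0.5691, -0.0491, 0.0894]
tool_rot: [3.141, -0.001, 1.659]
force: [0.1, 0.4, -1.1]
grip_width: 0.0237
```

```bash
python3 ps.py
```

```text
rail xy mm -1.0266428943297514 -105.0718406003555 [ 0.56709323 -0.05180553  0.08921367] 1.6523822105991028 [-0.85433016 -0.54757413 -1.23639729] 0.023420788857273042
```

>>> apply_moves:
  steps:
    - [0,0.1,1.5,0]
    - [0,0.1,3,0]
    - [0,0.1,4,0]
    - [0,0.1,4.3,0]
    - [1,0.1,4.3,0]
    - [2.5,0.1,4.3,0]
    - [4,0.1,4.3,0]
    - [5.5,0.1,4.3,0]
    - [6.3,0.1,4.3,0]
    - [7,0.1,4.3,0]

```text
clock: 27.6
position: [0.5627, 0.0192, 0.0469]
tool_rot: [3.141, -0.0, 1.653]
force: [-0.0, 0.2, -0.4]
grip_width: 0.0239
```

>>> apply_moves:
  steps:
    - [0.3,0,0,0]
    - [0.6,0,0,0]
    - [1,0,0,0]
    - [1.4,0,0,0]
    - [1.8,0,0,0]
    - [2.2,0,0,0]
    - [2.6,0,0,0]
    - [3,0,0,0]
    - [3.4,0,0,0]
    - [3.9,0,0,0]

```text
clock: 28.43
position: [0.5594, 0.0571, 0.0463]
tool_rot: [-3.142, 0.0, 1.653]
force: [0.2, -0.8, -1.2]
grip_width: 0.0233
```

>>> apply_moves:
  steps:
    - [1,0,0,0]
    - [2.2,0,0,0]
    - [3.4,0,0,0]
    - [4.6,0,0,0]
    - [5.8,0,0,0]
    - [7,0,0,0]
    - [8.2,0,0,0]
    - [9.2,0,0,0]
    - [10,0,0,0]
    - [10.3,0,0,0]

```text
clock: 29.27
position: [0.5508, 0.1611, 0.0462]
tool_rot: [-3.142, -0.0, 1.654]
force: [-0.7, -0.7, -1.8]
grip_width: 0.0234
```

```bash
python3 ps.py
```

```text
rail xy mm 0.22490284076099934 106.64551464904393 [0.55097866 0.15930821 0.04628781] 1.6526875266764953 [-0.09037762 -0.19439107 -1.93639271] 0.023661972390118868
```

>>> apply_moves:
  steps:
    - [0,0,0,0]
    - [0,0,0,0]
    - [0,0,0,0]
    - [0,0,-2,0]
    - [0,0,-5,0]
    - [-1,0,-8,0]
    - [-4,-0.5,-10,0]
    - [-7.5,-1.5,-10,0]
    - [-11,-2.5,-10,0]
    - [-14.5,-4,-10,0]
  claw: 0.35

```text
clock: 30.25
position: [0.5231, 0.0102, 0.1468]
tool_rot: [3.14, 0.0, 1.653]
force: [0.4, 0.0, -0.1]
grip_width: 0.0553
```

>>> apply_moves:
  steps:
    - [-3,-1,0,-0.04]
    - [-6,-2,0,-0.08]
    - [-9,-3,0,-0.13]
    - [-12,-3.9,0,-0.18]
    - [-15,-4.8,0,-0.23]
    - [-18,-5.8,0,-0.28]
    - [-21,-6.8,0,-0.33]
    - [-24,-7.7,0,-0.38]
    - [-25.2,-8.1,0,-0.43]
    - [-25.2,-8.1,0,-0.43]

```text
clock: 31.08
position: [0.4614, -0.2498, 0.1466]
tool_rot: [-3.141, 0.001, 2.081]
force: [0.2, -0.9, 0.8]
grip_width: 0.0556
```

```bash
python3 -c "
from h import *;settle(2)"; python3 e.py DL 2.1 .040
```

```text
D (array([ 0.4629, -0.2459,  0.4813]), 90) (array([ 0.4631, -0.2457,  0.4545]), 18) (array([ 0.462 , -0.2464,  0.5811]), 67)
L (array([ 0.5859, -0.3665, -0.6397]), 148) (array([ 0.589 , -0.3642,  0.4905]), 77) (array([ 0.5849, -0.3682, -0.597 ]), 67)
psi 2.0520943680230643
now [ 0.4631 -0.2451  0.1463] yaw 2.083 shift cm [-0.06 -0.06 10.63] turn 0.031
```

>>> apply_moves:
  steps:
    - [-0.1,0,1.5,0.02]
    - [-0.1,-0.1,3,0.02]
    - [-0.1,-0.1,4.5,0.02]
    - [-0.1,-0.1,6,0.02]
    - [-0.1,-0.1,7.5,0.02]
    - [-0.1,-0.1,9,0.02]
    - [-0.1,-0.1,10,0.02]
    - [-0.1,-0.1,10.4,0.02]
    - [-0.1,-0.1,10.6,0.02]
    - [-0.1,-0.1,10.6,0.02]

```text
clock: 32.12
position: [0.4627, -0.2471, 0.0404]
tool_rot: [-3.142, -0.0, 2.063]
force: [-0.3, -0.1, -0.6]
grip_width: 0.0555
```

>>> apply_moves:
  steps:
    - [0,0,0,0]
    - [0,0,0,0]
    - [0,0,0,0]
    - [0,0,0,0]
    - [0,0,0,0]
    - [0,0,0,0]
    - [0,0,0,0]
    - [0,0,0,0]
    - [0,0,0,0]
    - [0,0,0,0]
  claw: 1

```text
clock: 32.95
position: [0.4628, -0.2476, 0.0407]
tool_rot: [3.141, 0.001, 2.063]
force: [0.6, -0.1, 7.2]
grip_width: 0.0234
```

```bash
python3 go.py .5681 -.0516 .09 1.653
```

```text
now [ 0.4628 -0.2476  0.0407] yaw 2.063 shift cm [12.3  18.54 -4.93] turn 0.410
```

>>> apply_moves:
  steps:
    - [0,0,-1.5,0]
    - [0,0,-3.5,0]
    - [0.8,1.2,-4.9,0.05]
    - [2.6,3.8,-4.9,0.1]
    - [4.4,6.5,-4.9,0.15]
    - [6.2,9.3,-4.9,0.2]
    - [8,12,-4.9,0.25]
    - [9.8,14.7,-4.9,0.31]
    - [11.4,17.2,-4.9,0.37]
    - [12.3,18.5,-4.9,0.41]

```text
clock: 33.78
position: [0.5688, -0.0476, 0.0891]
tool_rot: [3.141, -0.001, 1.653]
force: [-1.5, 0.0, -0.9]
grip_width: 0.0232
```

```bash
python3 ps.py
```

```text
rail xy mm -0.4113966514441727 -103.53531511228718 [ 0.56758042 -0.05022368  0.08897301] 1.6554665286980734 [-0.39101979 -0.34020108 -0.52508086] 0.023408089654529597
```

>>> apply_moves:
  steps:
    - [0,0,1.5,0]
    - [0,0,3,0]
    - [0,0,4,0]
    - [0,0,4.3,0]
    - [1,0,4.3,0]
    - [2.5,0,4.3,0]
    - [4,0,4.3,0]
    - [5.5,0,4.3,0]
    - [6.3,0,4.3,0]
    - [7,0,4.3,0]

```text
clock: 34.77
position: [0.5619, 0.0193, 0.0469]
tool_rot: [3.141, -0.0, 1.654]
force: [1.3, 0.8, -0.9]
grip_width: 0.0232
```

>>> apply_moves:
  steps:
    - [0.3,0,0,0]
    - [0.6,0,0,0]
    - [1,0,0,0]
    - [1.4,0,0,0]
    - [1.8,0,0,0]
    - [2.2,0,0,0]
    - [2.6,0,0,0]
    - [3,0,0,0]
    - [3.4,0,0,0]
    - [3.8,0,0,0]

```text
clock: 35.6
position: [0.5586, 0.0564, 0.0463]
tool_rot: [-3.142, 0.0, 1.653]
force: [-0.3, 0.2, -1.4]
grip_width: 0.0236
```

>>> apply_moves:
  steps:
    - [0.8,0,0,0]
    - [1.6,0,0,0]
    - [2.4,0,0,0]
    - [3.2,0,0,0]
    - [4,0,0,0]
    - [4.7,0,0,0]
    - [5.3,0,0,0]
    - [5.7,0,0,0]
    - [6,0,0,0]
    - [6,0,0,0]

```text
clock: 36.43
position: [0.5536, 0.1165, 0.0463]
tool_rot: [-3.142, -0.0, 1.653]
force: [-0.5, -0.2, -1.1]
grip_width: 0.0237
```

```bash
python3 ps.py
```

```text
rail xy mm -0.6052893778889399 62.67697309609736 [0.55375689 0.11541826 0.04633616] 1.6523126011471425 [-0.28809932 -0.26330831 -2.01303884] 0.023519962820795527
```

>>> apply_moves:
  steps:
    - [0,0,0,0]
    - [0,0,0,0]
    - [0,0,0,0]
    - [0,0,-2,0]
    - [0,0,-5,0]
    - [-1,0,-8,0]
    - [-4,0,-11,0]
    - [-7.5,0,-12,0]
    - [-11,0,-12,0]
    - [-14.5,0,-12,0]
  claw: 0.35

```text
clock: 37.42
position: [0.5659, -0.0301, 0.1674]
tool_rot: [3.14, -0.0, 1.653]
force: [1.2, 0.0, -0.2]
grip_width: 0.0558
```

>>> apply_moves:
  steps:
    - [-3.5,0,0,0.04]
    - [-7,-0.1,0,0.1]
    - [-10.5,-0.2,0,0.16]
    - [-14,-0.3,0,0.24]
    - [-17.5,-0.4,0,0.32]
    - [-21,-0.5,0,0.4]
    - [-24.5,-0.6,0,0.48]
    - [-28,-0.7,0,0.56]
    - [-31,-0.8,0,0.63]
    - [-33.8,-0.8,0,0.68]

```text
clock: 38.25
position: [0.5847, -0.3684, 0.1663]
tool_rot: [-3.142, 0.0, 0.968]
force: [0.2, 0.1, -0.1]
grip_width: 0.0555
```

```bash
python3 -c "
from h import *;settle(2)"; python3 e.py L 1. .054; python3 look.py rail4.png
```

```text
L (array([ 0.5854, -0.3675, -0.5729]), 96) (array([ 0.5862, -0.3677, -0.5385]), 24) (array([ 0.5835, -0.3694, -0.6242]), 69)
psi 0.997944754531036
now [ 0.5848 -0.3669  0.1659] yaw 0.972 shift cm [-0.01  0.1  11.19] turn -0.026
[ 0.58519178 -0.36582     0.16603803] [-0.73632705  0.46553884  0.058029  ] 0.05541956545259332
```

View pics/rail4.png

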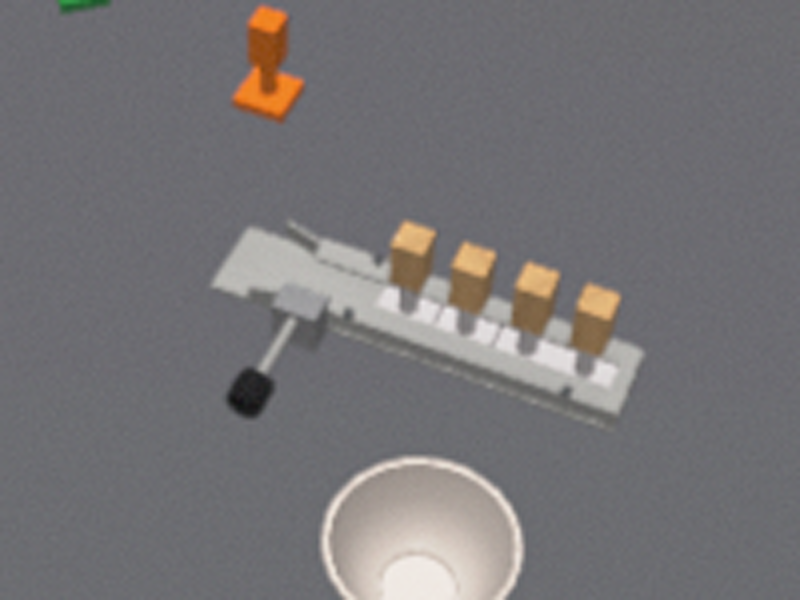

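All four short stamps stand upright in the rail, with handles at crop (412,250) to (597,315), and the knob is still out at (250,392). Next is the long one.

>>> apply_moves:
  steps:
    - [0,0,1.5,-0.02]
    - [0,0.1,3,-0.02]
    - [0,0.1,4.5,-0.02]
    - [0,0.1,6,-0.02]
    - [0,0.1,7.5,-0.02]
    - [0,0.1,9,-0.02]
    - [0,0.1,10,-0.02]
    - [0,0.1,10.8,-0.02]
    - [0,0.1,11.2,-0.02]
    - [0,0.1,11.2,-0.02]

```text
clock: 39.33
position: [0.5859, -0.3667, 0.0535]
tool_rot: [-3.141, 0.0, 0.993]
force: [-0.1, -1.7, 0.1]
grip_width: 0.0555
```

>>> apply_moves:
  steps:
    - [0,0,0,0]
    - [0,0,0,0]
    - [0,0,0,0]
    - [0,0,0,0]
    - [0,0,0,0]
    - [0,0,0,0]
    - [0,0,0,0]
    - [0,0,0,0]
    - [0,0,0,0]
    - [0,0,0,0]
  claw: 1

```text
clock: 40.17
position: [0.5865, -0.367, 0.055]
tool_rot: [3.14, -0.0, 0.993]
force: [-0.7, 0.7, 5.7]
grip_width: 0.0233
```

```bash
python3 go.py .5681 -.0516 .103 1.653
```

```text
now [ 0.5865 -0.367   0.055 ] yaw 0.993 shift cm [ 25.41 -18.77  -4.81] turn -0.660
```

>>> apply_moves:
  steps:
    - [0,0,-1.5,0]
    - [0,0,-3.5,0]
    - [1,-0.7,-4.9,-0.05]
    - [3,-2.2,-4.9,-0.1]
    - [5,-3.7,-4.9,-0.17]
    - [7.5,-5.6,-4.9,-0.24]
    - [10,-7.5,-4.9,-0.31]
    - [12.5,-9.3,-4.9,-0.38]
    - [15,-11.1,-4.9,-0.45]
    - [17.5,-12.9,-4.9,-0.52]

```text
clock: 41.0
position: [0.5735, -0.1483, 0.1044]
tool_rot: [3.141, -0.0, 1.516]
force: [1.0, -0.1, -1.8]
grip_width: 0.0236
```

```bash
python3 ps.py; python3 go.py .5681 -.0516 .103 1.653
```

```text
rail xy mm -1.8015611994788276 -200.50456752279695 [ 0.57414688 -0.14698347  0.10424702] 1.516887252844539 [-0.40308243 -0.73388246 -0.31640929] 0.023525998187411454
now [ 0.5741 -0.147   0.1042] yaw 1.517 shift cm [ 9.49 -1.12  0.14] turn -0.136
```

>>> apply_moves:
  steps:
    - [1,-0.1,0.1,-0.02]
    - [2.5,-0.3,0.1,-0.05]
    - [4,-0.5,0.1,-0.08]
    - [5.5,-0.7,0.1,-0.1]
    - [7,-0.8,0.1,-0.12]
    - [8.5,-1,0.1,-0.136]
    - [9.5,-1.1,0.1,-0.136]
    - [9.5,-1.1,0.1,-0.136]
    - [9.5,-1.1,0.1,-0.136]
    - [9.5,-1.1,0.1,-0.136]

```text
clock: 41.98
position: [0.5682, -0.0549, 0.1024]
tool_rot: [3.141, 0.001, 1.648]
force: [-0.6, -0.8, -1.8]
grip_width: 0.0235
```

```bash
python3 ps.py
```

```text
rail xy mm -0.24423682607394132 -108.38444871418328 [ 0.56814468 -0.05504293  0.10231456] 1.647530676581583 [-0.21402816 -0.37769578 -1.8002759 ] 0.022924711807997614
```

>>> apply_moves:
  steps:
    - [0,0,1.5,-0.005]
    - [0,0,3,-0.005]
    - [0,0,4,-0.005]
    - [0,0,4.2,-0.005]
    - [1,0,4.2,-0.005]
    - [2.5,0,4.2,-0.005]
    - [4,0,4.2,-0.005]
    - [5.5,0,4.2,-0.005]
    - [6.5,0,4.2,-0.005]
    - [7.2,0,4.2,-0.005]

```text
clock: 42.97
position: [0.5628, 0.0193, 0.0608]
tool_rot: [3.141, -0.0, 1.655]
force: [0.8, -0.4, -1.1]
grip_width: 0.0237
```

>>> apply_moves:
  steps:
    - [0.3,0,0,0]
    - [0.6,0,0,0]
    - [1,0,0,0]
    - [1.4,0,0,0]
    - [1.8,0,0,0]
    - [2.2,0,0,0]
    - [2.6,0,0,0]
    - [3,0,0,0]
    - [3.4,0,0,0]
    - [3.8,0,0,0]

```text
clock: 43.8
position: [0.5594, 0.0558, 0.0603]
tool_rot: [-3.142, 0.0, 1.654]
force: [-0.2, 0.3, -1.7]
grip_width: 0.0235
```

```bash
python3 ps.py
```

```text
rail xy mm 0.13533935449212509 2.7827581535872334 [0.55940669 0.05578457 0.06025142] 1.6543232850355643 [ 1.06809359 -0.03226377 -1.25125305] 0.02329988744567161
```

>>> apply_moves:
  steps:
    - [0.3,0,0,0]
    - [0.6,0,0,0]
    - [0.9,0,0,0]
    - [1.2,0,0,0]
    - [1.5,0,0,0]
    - [1.8,0,0,0]
    - [1.9,0,0,0]
    - [1.9,0,0,0]
    - [1.9,0,0,0]
    - [1.9,0,0,0]

```text
clock: 44.78
position: [0.5579, 0.0742, 0.0603]
tool_rot: [-3.142, 0.0, 1.654]
force: [-0.1, 0.3, -1.6]
grip_width: 0.0234
```

>>> apply_moves:
  steps:
    - [0,0,0,0]
    - [0,0,0,0]
    - [0,0,0,0]
    - [0,0,0,0]
    - [0,0,-2,0]
    - [0,0,-5,0]
    - [0,0,-8,0]
    - [0,0,-11,0]
    - [0,0,-12,0]
    - [0,0,-12,0]
  claw: 0.35

```text
clock: 45.62
position: [0.559, 0.0746, 0.1827]
tool_rot: [3.138, -0.001, 1.654]
force: [0.4, 0.1, -0.6]
grip_width: 0.0555
```

```bash
python3 look.py rail5.png; python3 - <<'E'
from h import *
for c in('scene','top'):
    f=cams.grab_frame(c)
    for n,z in(('knob',.026),('stamp1_handle',.067),('longstamp_handle',.081)):
        for r in cams.pinpoint(c,n): 
            if r['score']>.2:
                d=atz(f,r['uv'],z)[:2]-[.5595,.053]; print(c,n,round(r['score'],2),d@[.9966,.082],d@[-.082,.9966])
E
python3 go.py .7315 .0672 .17 1.653
```

```text
[0.55829424 0.07466914 0.18104636] [-0.73603985  0.08713745 -0.46957134] 0.055163522775972584
scene knob 0.62 0.1259653501391409 0.006050256886125407
scene stamp1_handle 0.59 -0.1538299487251714 -0.11359857237190454
scene stamp1_handle 0.51 0.010576506174626393 0.10926445104587348
scene longstamp_handle 0.7 0.0018963582484334725 0.03669860811484752
scene longstamp_handle 0.57 0.0616808770352623 0.22226982524368497
top stamp1_handle 0.79 -0.16431383221824009 -0.12339908340995412
now [0.5577 0.0742 0.1797] yaw 1.654 shift cm [-2.14 17.26  0.96] turn 0.001
```

View pics/rail5.png

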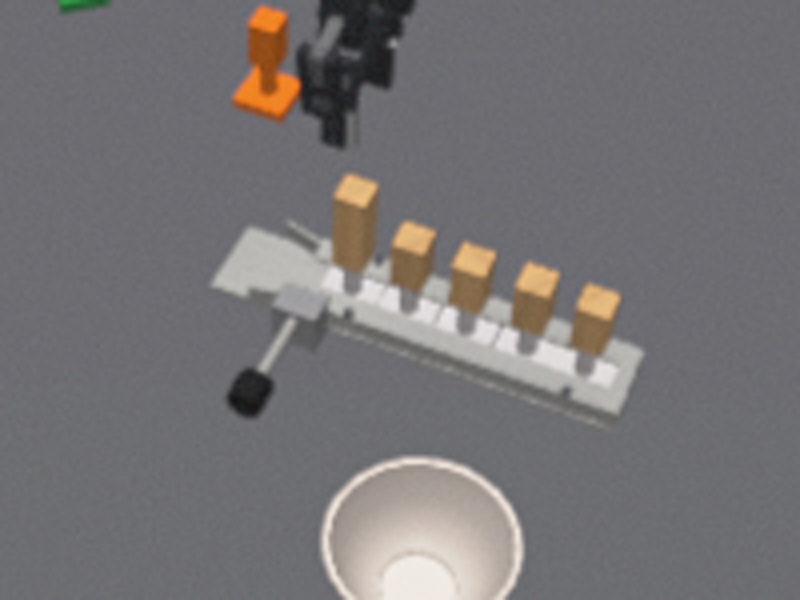

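All five stamps are upright in the rail: the long one at crop (355,222) past the bolt, the short ones at (412,250) to (597,315), and the knob out at (250,392). Now I push the knob in with shut fingers.

>>> apply_moves:
  steps:
    - [-0.2,2,0,0]
    - [-0.5,4.5,0,0]
    - [-0.9,7,0,0]
    - [-1.2,9.5,0,0]
    - [-1.5,12,0,0]
    - [-1.8,14.5,0,0]
    - [-2,16.5,0,0]
    - [-2,17.3,0,0]
    - [-2,17.3,0,0]
    - [-2,17.3,0,0]
  claw: 1

```text
clock: 46.9
position: [0.7316, 0.0684, 0.1795]
tool_rot: [-3.141, 0.0, 1.653]
force: [-0.4, 0.8, 0.2]
grip_width: 0.0002
```

```bash
python3 ps.py; python3 go.py .7299 .067 .015 1.653
```

```text
rail xy mm 172.53651231152756 1.733655658475341 [0.7313188  0.06887678 0.18037156] 1.6537225384025507 [-0.56410123  0.17299791  0.10945934] 0.00014201514203621114
now [0.7313 0.0689 0.1804] yaw 1.654 shift cm [-0.18 -0.15 16.54] turn 0.001
```

>>> apply_moves:
  steps:
    - [-0.1,0,2,0]
    - [-0.1,0,4,0]
    - [-0.1,0,6,0]
    - [-0.1,0,8,0]
    - [-0.1,0,10,0]
    - [-0.1,0,12,0]
    - [-0.1,0,14,0]
    - [-0.1,0,15.5,0]
    - [-0.1,0,16.2,0]
    - [-0.1,0,16.2,0]

```text
clock: 47.88
position: [0.7312, 0.0678, 0.017]
tool_rot: [-3.14, 0.0, 1.654]
force: [-0.7, -0.1, -0.4]
grip_width: 0.0003
```

>>> apply_moves:
  steps:
    - [0,-0.5,0,0]
    - [0,-1,0,0]
    - [0,-1.5,0,0]
    - [0,-2,0,0]
    - [0,-2.5,0,0]
    - [0,-3,0,0]
    - [0,-3.4,0,0]
    - [0,-3.8,0,0]
    - [0,-4.2,0,0]
    - [0,-4.6,0,0]

```text
clock: 48.72
position: [0.6861, 0.064, 0.0185]
tool_rot: [3.141, -0.0, 1.654]
force: [3.2, 1.2, 3.9]
grip_width: -0.0002
```

>>> apply_moves:
  steps:
    - [0,-0.3,0,0]
    - [0,-0.6,0,0]
    - [0,-0.9,0,0]
    - [0,-1.2,0,0]
    - [0,-1.5,0,0]
    - [0,-1.7,0,0]
    - [0,-1.8,0,0]
    - [0,-1.9,0,0]
    - [0,-2,0,0]
    - [0,-2,0,0]

```text
clock: 49.55
position: [0.666, 0.0623, 0.0182]
tool_rot: [-3.141, 0.0, 1.654]
force: [1.8, 0.2, 1.4]
grip_width: -0.0001
```

```bash
python3 ps.py
```

```text
rail xy mm 106.97894325654016 0.4738095443972011 [0.66608323 0.06224507 0.01815333] 1.6536751464705803 [2.47929336 0.33842373 0.27294674] 0.00011295465019014248
```

>>> apply_moves:
  steps:
    - [0,-0.1,0,0]
    - [0,-0.2,0,0]
    - [0,-0.3,0,0]
    - [0,-0.4,0,0]
    - [0,-0.4,0,0]
    - [0,-0.4,0,0]
    - [0,-0.4,0,0]
    - [0,-0.4,0,0]
    - [0,-0.4,0,0]
    - [0,-0.4,0,0]

```text
clock: 50.53
position: [0.6654, 0.0622, 0.0187]
tool_rot: [3.135, 0.001, 1.654]
force: [22.8, 2.5, -12.7]
grip_width: 0.0001
```

The force rose to 23 N with no further travel, so the knob is at its inner stop. I back off and check.

>>> apply_moves:
  steps:
    - [0,0.5,0,0]
    - [0,1,0,0]
    - [0,2,0,0]
    - [0,3.5,0,0]
    - [0,4,-2,0]
    - [0,4,-5,0]
    - [0,4,-8,0]
    - [0,4,-11,0]
    - [0,4,-14,0]
    - [0,4,-16,0]

```text
clock: 51.37
position: [0.7023, 0.065, 0.181]
tool_rot: [3.141, 0.0, 1.653]
force: [0.7, 0.2, 0.5]
grip_width: 0.0
```

>>> apply_moves:
  steps:
    - [-3,0,0,0]
    - [-6,0,0,0]
    - [-9,0,0,0]
    - [-12,0,0,0]
    - [-15,0,0,0]
    - [-18,0,0,0]
    - [-20,0,0,0]
    - [-20,0,0,0]
    - [-20,0,0,0]
    - [-20,0,0,0]

```text
clock: 52.2
position: [0.7185, -0.1332, 0.1779]
tool_rot: [-3.141, -0.001, 1.654]
force: [-0.4, 0.8, -0.2]
grip_width: 0.0002
```

```bash
python3 look.py final.png; python3 - <<'E'
from fit import *
fs=[cams.grab_frame(c) for c in('scene','top')]
for f,c in zip(fs,('scene','top')):
    for r in cams.pinpoint(c,'knob')[:2]: print(c,'knob',r['score'],(atz(f,r['uv'],.026)[:2]-[.5595,.053])@[.9966,.082])
save(fs[1],'finaltop.png',(170,160,330,260),5)
E
```

```text
[ 0.71866084 -0.13272535  0.17798898] [ 0.36268122  0.00370354 -0.50995316] 0.00015763614321541084
scene knob 0.45 0.08622733960253569
scene knob 0.44 -0.03140895182129365
top knob 0.68 0.07700416345794169
```

View pics/final.png

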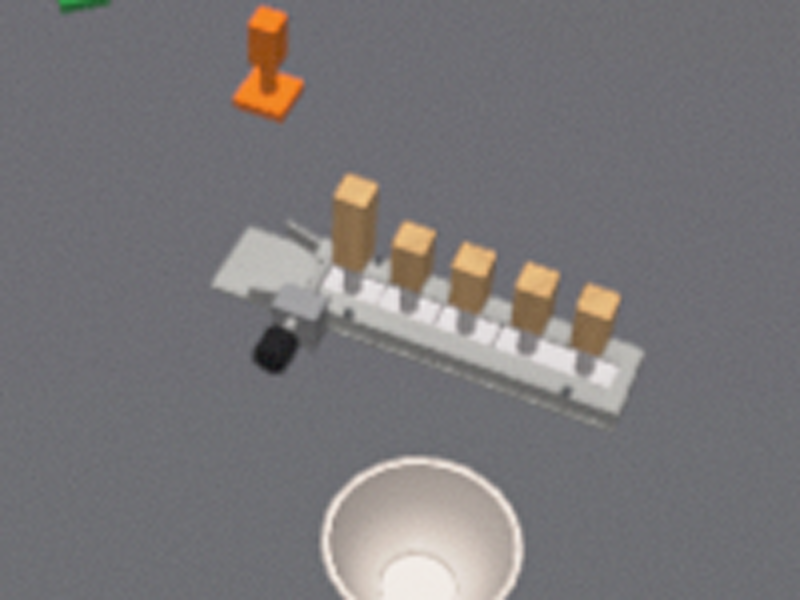

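View pics/finaltop.png

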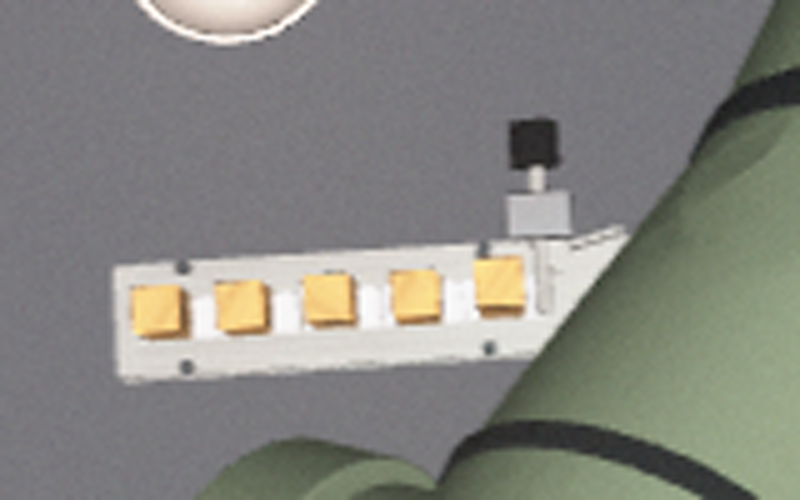

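The scene crop shows all five stamps upright in line with the knob close to its housing at (275,348). The top crop shows the bolt across the slot at (545,275), behind the long stamp at (500,287). The robot is clear, so I hand in.

```bash
python3 -c "
from workcell import workorder;print(workorder.job_done())"
```

```text
the job is handed in; nothing more can be done
None
```

I put all five stamps away and handed the job in at about 52 s on the robot's clock; no verdict is reported. I pulled the knob 40 mm to its stop, slid in the four short-handled stamps, then the long-handled one, and pushed the knob back until the force rose to about 23 N.

- **Final pictures:** All five stamps stand upright in line in the rail, with the bolt across the slot behind the long one. The robot was clear of everything. The cutter and jar were outside these last crops, but I never moved the arm against them, and the bowl (partly in view) looks undisturbed.
- **Knob check:** The last detections put it 77 mm (top camera) and 86 mm (scene camera) from the rail's centreline, where 80 mm is fully in. They disagree by 9 mm. The scene camera had been reading about 6 mm too far out all along. I took the knob as fully in because of the force at the stop and the roughly 40 mm of measured travel.
- **Not met:** I saw no stamp knocked aside and no slackened grip.

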